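# Sort the demonstration ears after a hearing-aid fitting

## Task

Clear up after the fitting: put the two demonstration ears with red earmoulds in the tray with the red bays and the two with blue earmoulds in the tray with the blue bays, one ear standing flat in each bay, and lay the loose orange pen flat in the grey-lined pen tray. Set everything down gently without dropping it, and leave the plain white ear that has no earmould where it stands.

Things in the scene. Friction and masses are not known exactly. Their poses are not given: they have to be found in the camera images.
- red_ear_a_mid (a point): centre, half-way up (28 mm above the underside), of a white model ear with a red earmould facing up in it, one of two alike. Rigid puck with rounded ends, 62 mm long (own x), 42 mm wide (own y), upright sides 34 mm tall; a sloping ear on top, within that outline, makes it 56 mm tall. About 90 g. z up, starts upright at any yaw; either red bay will do.
- red_ear_b_mid (a point): centre, half-way up (28 mm above the underside), of a white model ear with a red earmould facing up in it, one of two alike. Rigid puck with rounded ends, 62 mm long (own x), 42 mm wide (own y), upright sides 34 mm tall; a sloping ear on top, within that outline, makes it 56 mm tall. About 90 g. z up, starts upright at any yaw; either red bay will do.
- blue_ear_a_mid (a point): centre, half-way up (28 mm above the underside), of a white model ear with a blue earmould facing up in it, one of two alike. Rigid puck with rounded ends, 62 mm long (own x), 42 mm wide (own y), upright sides 34 mm tall; a sloping ear on top, within that outline, makes it 56 mm tall. About 90 g. z up, starts upright at any yaw; either blue bay will do.
- blue_ear_b_mid (a point): centre, half-way up (28 mm above the underside), of a white model ear with a blue earmould facing up in it, one of two alike. Rigid puck with rounded ends, 62 mm long (own x), 42 mm wide (own y), upright sides 34 mm tall; a sloping ear on top, within that outline, makes it 56 mm tall. About 90 g. z up, starts upright at any yaw; either blue bay will do.
- pen_mid (a point): centre of the loose ballpoint pen lying on the desk (not those in the glass): orange middle, grey and silver ends, about 136 mm long (own x), 13 mm thick, flat-sided so that it does not roll, about 20 g. The point is half-way along, 6.5 mm above the desk. Starts pointing roughly away from the robot.
- red_tray: fixed black tray with two red-lined bays, 188 mm (own y) by 80 mm (own x), 10 mm tall. Floor 4 mm thick; 4 mm thick walls stand 6 mm above it, one across the middle. Each bay is 90 mm (y) by 72 mm (x) inside, centred 46 mm either side of the middle along y. Origin: centre of the underside, on the desk. Ears fit best with their long axis along the tray.
- blue_tray: fixed black tray with two blue-lined bays, 188 mm (own y) by 80 mm (own x), 10 mm tall. Floor 4 mm thick; 4 mm thick walls stand 6 mm above it, one across the middle. Each bay is 90 mm (y) by 72 mm (x) inside, centred 46 mm either side of the middle along y. Origin: centre of the underside, on the desk. Ears fit best with their long axis along the tray.
- pen_tray: fixed low black tray lined in light grey, without a middle wall: outside 188 mm (own y) by 80 mm (own x), 10 mm tall; floor 4 mm thick, walls 4 mm thick standing 6 mm above the floor; inside 180 mm (y) by 72 mm (x). Origin: centre of its underside, on the desk; z up. The pen lies along its y.
- plain_ear_mid (a point): centre, half-way up, of the plain all-white demonstration ear with no earmould, same shape and size as the coloured ones (62 x 42 x 56 mm, this point 28 mm above its underside), standing loose among them: to be left where it is.
There are look-alikes about, which are no part of the job. What is shaped like the part that bears red_ear_a_mid but pink is not meant. What is shaped like the pen_tray but brown is not meant.

How it is judged:
At the end, for the whole second after the job is handed in: Each coloured ear stands flat (within 0.07 rad) on the floor of its own bay of the tray of its colour, centre within 22 mm of the tray's long middle line and 15 to 77 mm from its middle; the pen lies flat (0.06 rad) on the pen tray's floor, centre within 30 mm of its middle; all at rest (x of red_ear_a_mid in the frame of red_tray between -0.022 and 0.022 m and z of red_ear_a_mid in the frame of red_tray between 0.028 and 0.035 m and angle between each of red_ear_a_mid, red_ear_b_mid, blue_ear_a_mid, blue_ear_b_mid's own z axis and vertical below 0.07 rad and x of red_ear_b_mid in the frame of red_tray between -0.022 and 0.022 m and z of red_ear_b_mid in the frame of red_tray between 0.028 and 0.035 m and ((y of red_ear_a_mid in the frame of red_tray between 0.015 and 0.077 m and y of red_ear_b_mid in the frame of red_tray between -0.077 and -0.015 m) or (y of red_ear_a_mid in the frame of red_tray between -0.077 and -0.015 m and y of red_ear_b_mid in the frame of red_tray between 0.015 and 0.077 m)) and x of blue_ear_a_mid in the frame of blue_tray between -0.022 and 0.022 m and z of blue_ear_a_mid in the frame of blue_tray between 0.028 and 0.035 m and x of blue_ear_b_mid in the frame of blue_tray between -0.022 and 0.022 m and z of blue_ear_b_mid in the frame of blue_tray between 0.028 and 0.035 m and ((y of blue_ear_a_mid in the frame of blue_tray between 0.015 and 0.077 m and y of blue_ear_b_mid in the frame of blue_tray between -0.077 and -0.015 m) or (y of blue_ear_a_mid in the frame of blue_tray between -0.077 and -0.015 m and y of blue_ear_b_mid in the frame of blue_tray between 0.015 and 0.077 m)) and x of pen_mid in the frame of pen_tray between -0.03 and 0.03 m and y of pen_mid in the frame of pen_tray between -0.03 and 0.03 m and z of pen_mid in the frame of pen_tray below 0.0128 m and angle between pen_mid's own x axis and vertical between 1.51 and 1.63 rad and linear speed of each of red_ear_a, red_ear_b, blue_ear_a, blue_ear_b, pen below 0.02 m/s); the robot touches nothing.
It fails at once if the plain white ear is pushed more than 15 mm from where it stood, or tipped over (distance of plain_ear_mid from where it was at the start of the episode above 0.015 m or angle between plain_ear_mid's own z axis and vertical above 0.35 rad).
It fails at once if an ear or the pen is dropped or thrown (faster than 0.8 m/s, a fall of over 30 mm, while the fingers do not hold it) ((linear speed of red_ear_a above 0.8 m/s and contact force between red_ear_a and the fingers below 0.05 N) or (linear speed of red_ear_b above 0.8 m/s and contact force between red_ear_b and the fingers below 0.05 N) or (linear speed of blue_ear_a above 0.8 m/s and contact force between blue_ear_a and the fingers below 0.05 N) or (linear speed of blue_ear_b above 0.8 m/s and contact force between blue_ear_b and the fingers below 0.05 N) or (linear speed of pen above 0.8 m/s and contact force between pen and the fingers below 0.05 N)).
It also fails if it takes over 109 s, if anything falls off the work surface, if the arm or the gripper's body presses on something with over 40 N, if the wrist force passes 120 N, or if a joint passes its speed limit or range.

## Robot

A 7-joint arm with a two-finger parallel gripper is mounted at the origin on the work surface. World frame = base frame: x ahead of the robot, y to its left, z up, the work surface at z = 0. Lengths are in m, angles in rad, forces in N, time in s.
With the tool pointing down it reaches from about 0.425 to 0.925 m from the base axis. Payload 6.8 kg.
Tool frame: the origin (TCP) lies at the very end of the fingers, on their centre line; the grasp point (between the pads) lies 19 mm behind it (r.tcp_to_grasp is the distance from the TCP to the grasp point, in m); z points along the fingers, y is the line along which they close (so a half turn about z gives the same grasp; the last joint's range is limited). The gripper opens to 85 mm and grips with 20 to 120 N. Pads are 22 mm wide; open, the fingers measure 114 mm over their backs; the gripper's body (76 mm by 85 mm) begins 54 mm behind the grasp point. The pads swing forward as they close: fully open they stand 13 mm farther back than shut.
Start: joints at [-1.215, 0.477, 0.022, 1.555, -0.011, 1.109, -0.083], TCP at [0.302, 0.604, 0.231] pointing down, gripper open.
Joint ranges: [-2.96, 2.96], [-0.34, 2.1], [-1.41, 1.46], [0.24, 2.44], [-1.37, 4.51], [0.17, 1.92], [-2.96, 2.96]. Speed limits (rad/s): [2.39, 2.39, 3.14, 3.14, 3.14, 3.14, 3.14].

## Interface

Orientations are given as a rotation vector (axis times angle).
In Python, from bench import r gives the robot as it stands.
- The arm moves only by the tool step_arm, never from a script. Its argument "moves" is a list of rows, each a list of 7 numbers: the shift along the tool's x, y, z in mm, then the turn, a rotation vector about the tool's x, y, z in rad, then the finger opening in mm, from 0 to 85.4. A call has 1 to 8 rows; each row is the pose to reach, as a shift and turn from the pose commanded when the call began, along the tool's axes at that moment; what a row does not reach only later rows make up. A row lasts 1/10 s, in which the tool goes at most 50 mm and 8.59 degrees, less where a joint would pass 70% of its speed; a pose out of reach is approached as far as the arm can. A call with a gripper value outside its range is refused whole. The fingers move at their own pace and stop on an object; "grip_force" is the grip in N (left out, the last holds). Time passes only in rows, so rows that repeat a pose let the fingers close. It gives the time, the measured TCP pose, the force, the opening and the grip force at its end, in the units of the state.
- r.get_obs(): the state, without advancing time (a new reading comes with each control period).
- r.grab_frame(name): name is "side" or "top"; returns a dict with "image" (420x560x3 uint8, red, green, blue), "depth" (420x560 float32, m along the optical axis (not along the pixel's ray), 0 where there is no reading), "mtx" (3x3 intrinsics, pixels), "rvec" (rotation vector, rad) and "tvec" (3), from world to camera coordinates, as OpenCV has them. Camera axes: x right, y down, z forward; pixel columns grow to the right and rows downward; lengths in m; the calibration is good to about 2 mm. A picture is of the moment at which its call begins.
- r.hand_in(): hands the job in; it is judged then, once.
The state is a dict: "clock": time; "joints": joint angles; "qvel": joint speeds; "tau": joint torques, N m; "tcp_pos": TCP position; "orientation": TCP orientation; "contact_force": force on the tool from outside, world axes, zero at the start; "moment": the same for the moment, N m; "grip_width": finger opening in m; "gripper_force": force on a finger pad.
Only numpy, scipy, OpenCV 4.12 (cv2) and the standard library are available. Lean on these libraries where they do the work, as an engineer would, in place of code of your own. Each camera call takes 0.05 s, during which the arm holds its last target. There are 200 camera calls.

## Working session

There is one attempt and no reset: what is moved stays moved. The work goes in short steps, Python scripts to look and compute and a tool call to move; the robot and the scene stay as the last step left them, time stands still between calls to the robot, and variables do not carry over. Pictures are saved under pics/ and viewed, at most 14 in all, crops included, and the job is handed in when it is done.

Besides the shell and the picture viewer there is one more tool, called after "Request:" as name([rows], argument=value, ...), one row to a line, values as JSON. step_arm: Moves the arm, as the interface text tells. Its arguments: {"type":"object","properties":{"moves":{"type":"array","items":{"type":"array","items":{"type":"number"}}},"grip_force":{"type":"number"}},"required":["moves"]}

```bash
mkdir -p pics; cat > h.py <<'E'
import numpy as np, cv2
from bench import r
def grab(n):
    f=r.grab_frame(n); np.savez('%s.npz'%n,**f); return f
def load(n): return dict(np.load('%s.npz'%n))
def world(f,uv=None):
    R=cv2.Rodrigues(f['rvec'])[0]; t=np.ravel(f['tvec']); K=f['mtx']
    v,u=np.mgrid[0:420,0:560]; d=f['depth']
    P=np.stack([(u-K[0,2])/K[0,0]*d,(v-K[1,2])/K[1,1]*d,d],-1)
    return (P-t)@R
def save(name,im,s=1):
    cv2.imwrite('pics/'+name,cv2.resize(im[:,:,::-1],None,fx=s,fy=s,interpolation=cv2.INTER_CUBIC))
E
python3 - <<'E'
from h import *
for n in('top','side'):
    f=grab(n); save(n+'0.png',f['image'],1.42)
    R=cv2.Rodrigues(f['rvec'])[0]; print(n,-R.T@np.ravel(f['tvec']),f['mtx'][0,0])
print(r.get_obs())
E
```

```text
top [ 0.23683009 -0.0291743   1.17535879] 519.9295799838378
side [ 0.18806864 -0.71696065  0.65259845] 397.9982257563856
{'clock': 0.1, 'joints': array([-1.21509072,  0.47771789,  0.02234809,  1.55636011, -0.01153889,
        1.10928005, -0.08309399]), 'qvel': array([ 1.05348978e-05, -3.56724167e-04,  2.74534614e-04, -2.69897722e-03,
       -2.41110667e-04, -9.70725813e-04, -5.59955499e-04]), 'tau': array([ 5.17647219e-03, -5.97760391e+01,  1.61399178e+00, -2.81958371e+01,
        1.28871875e-02,  5.02173658e-03, -5.79209683e-06]), 'tcp_pos': array([0.30172863, 0.60321205, 0.23041954]), 'orientation': array([-7.21958627e-01, -3.05721160e+00,  2.53140230e-03]), 'contact_force': array([-0.52840796, -0.09105261,  0.80545562]), 'moment': array([-0.01223176, -0.04608177,  0.02614493]), 'gripper_force': 0.0, 'grip_width': 0.08547086188774418}
```

View pics/top0.png

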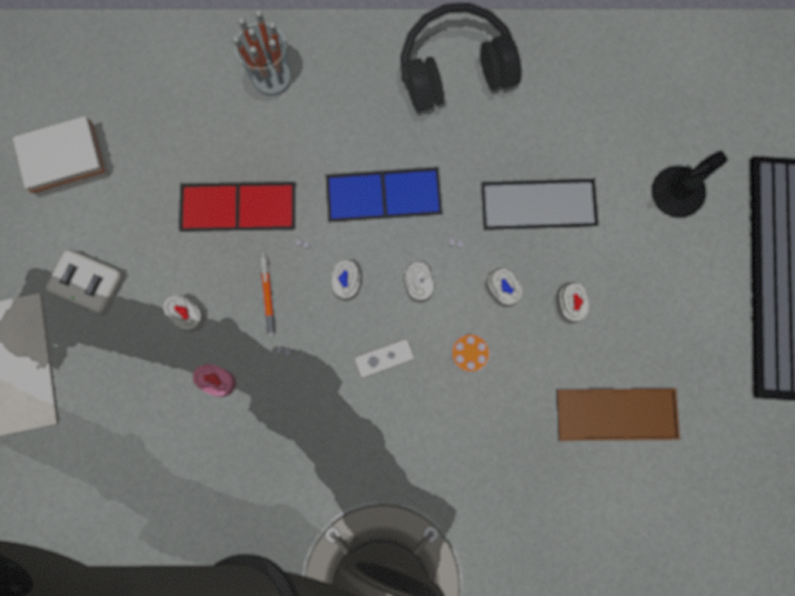

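View pics/side0.png

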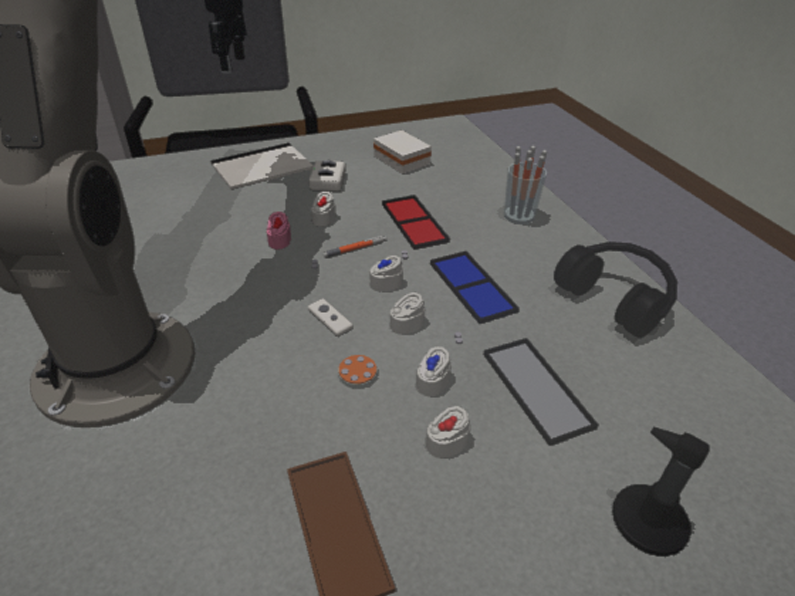

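Top view (800‑px picture). Ear candidates:
- Red earmoulds: (182,312) and (573,302), white bodies, so these are meant. The one at (214,380) is pink and is a decoy.
- Blue earmoulds: (345,279) and (504,287).
- Plain ear: (419,281), to be left.

The loose orange pen is at (267,293). The trays are red (238,206), blue (384,194) and grey (540,204). The brown tray at (617,414) is a decoy. I'll measure these and confirm them in one enlarged crop.

```bash
python3 - <<'E'
from h import *
f=load('top'); im=f['image']; W=world(f); s=1.42
save('crop1.png',im[165:285,105:425],2.5)
def rect(P):
    P=P[:,:2].astype(np.float32); (c,(w,h),a)=cv2.minAreaRect(P*1000)
    if w<h: w,h,a=h,w,a+90
    return np.round(c,1),round(w,1),round(h,1),'long-axis deg',round((a+90)%180-90,1)
v,u=np.mgrid[0:420,0:560]
for n,p in dict(redL=(182,312),redR=(573,302),blueL=(345,279),blueR=(504,287),plain=(419,281),pink=(214,380),button=(470,352),box=(385,358)).items():
    m=(np.hypot(u-p[0]/s,v-p[1]/s)<24)&(W[...,2]>(0.02 if n not in('button','box') else .004))&(f['depth']>0)
    print(n,rect(W[m]), 'zmax',W[m][:,2].max().round(3))
hsv=cv2.cvtColor(im,cv2.COLOR_RGB2HSV).astype(int)
# trays: dark outline or saturated inside
g=hsv[...,2]
for n,p in dict(red=(238,206),blue=(384,194),pen=(540,204)).items():
    m=(abs(u-p[0]/s)<46)&(abs(v-p[1]/s)<24)
    mm=m&((g<60)|(hsv[...,1]>120))
    print(n,rect(W[mm&(f['depth']>0)]))
m=(abs(u-267/s)<14)&(abs(v-293/s)<32)&(f['depth']>0)
P=W[m&(W[...,2]>0.006)]; print('pen z',rect(P),len(P))
P=W[m&(hsv[...,1]>130)]; print('pen orange',rect(P),len(P), P[:,2].mean())
print('table',np.median(W[300:330,200:230,2]))
E
```

```text
redL (array([409.4, 308.9]), 56.9, 41.3, 'long-axis deg', 44.5) zmax 0.06
redR (array([ 424.6, -300.1]), 60.1, 42.3, 'long-axis deg', 16.5) zmax 0.059
blueL (array([461.3,  57.7]), 57.3, 41.9, 'long-axis deg', -7.7) zmax 0.06
blueR (array([ 448.8, -191.4]), 59.1, 41.5, 'long-axis deg', 45.8) zmax 0.062
plain (array([458.6, -58.5]), 59.3, 41.8, 'long-axis deg', 9.7) zmax 0.06
pink (array([304.5, 258.3]), 57.2, 41.6, 'long-axis deg', 66.0) zmax 0.059
button (array([ 355.8, -142.7]), 95.4, 95.1, 'long-axis deg', 44.5) zmax 0.02
box (array([337.7,  -6.6]), 101.7, 93.4, 'long-axis deg', 42.2) zmax 0.02
red (array([589.9, 237.6]), 184.8, 77.8, 'long-axis deg', -88.8)
blue (array([610.1,  -2.5]), 180.1, 77.0, 'long-axis deg', -86.6)
pen (array([ 593.7, -259.1]), 184.4, 77.8, 'long-axis deg', -88.9)
pen z (array([445.5, 185.8]), 143.1, 18.7, 'long-axis deg', 10.9) 306
pen orange (array([443.1, 183.2]), 65.2, 10.7, 'long-axis deg', 7.1) 123 0.011593167280205001
table -0.00030810791915873324
```

View pics/crop1.png

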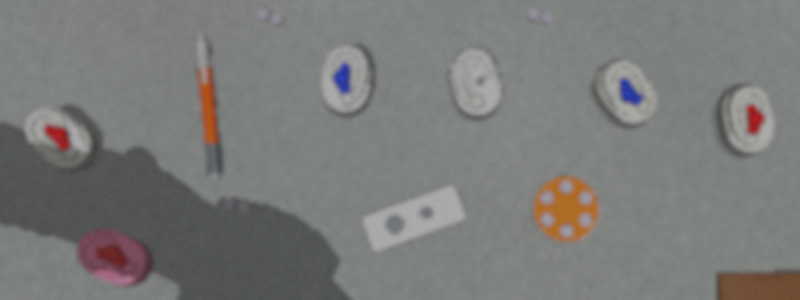

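```bash
cat >> h.py <<'E'
from scipy.spatial.transform import Rotation as Ro
def go(x,y,z,deg):
    """shift mm, turn rad in tool axes from the present pose to world pose (m, tool-x yaw mod 180)"""
    o=r.get_obs(); R=Ro.from_rotvec(o['orientation']); x0=R.as_matrix()[:,0]
    cur=np.degrees(np.arctan2(x0[1],x0[0])); d=(deg-cur+90)%180-90
    t=np.radians(cur+d); c,s=np.cos(t),np.sin(t)
    T=np.array([[c,s,0],[s,-c,0],[0,0,-1]])
    return (R.inv().apply(np.array([x,y,z])-o['tcp_pos'])*1000).round(0), (R.inv()*Ro.from_matrix(T)).as_rotvec().round(3)
E
python3 - <<'E'
from h import *
f=load('top'); W=world(f); s=1.42; v,u=np.mgrid[0:420,0:560]
C=-cv2.Rodrigues(f['rvec'])[0].T@np.ravel(f['tvec'])
for n,p in dict(redL=(182,312),redR=(573,302),blueL=(345,279),blueR=(504,287),plain=(419,281),pink=(214,380)).items():
    for z0 in(.03,):
        m=(np.hypot(u-p[0]/s,v-p[1]/s)<24)&(W[...,2]>z0)&(W[...,2]<.062)&(f['depth']>0)
        P=(W[m][:,:2]*1000).astype(np.float32); h=cv2.convexHull(P)[:,0]
        # grid-filled hull second moments
        M=cv2.moments(h); c=np.array([M['m10'],M['m01']])/M['m00']
        th=.5*np.degrees(np.arctan2(2*M['mu11'],M['mu20']-M['mu02']))
        print(n,z0,c.round(1),'yaw',round(th,1))
print(go(.409,.309,.12,45))
E
```

```text
redL 0.03 [409.5 309.1] yaw 42.3
redR 0.03 [ 424.1 -300.6] yaw 13.1
blueL 0.03 [462.   57.2] yaw -6.7
blueR 0.03 [ 448.8 -192.6] yaw 40.6
plain 0.03 [458.  -58.6] yaw 13.1
pink 0.03 [304.8 258.5] yaw 62.1
(array([-228., -215.,  111.]), array([-1.000e-03, -1.000e-03, -1.249e+00]))
```

Request:
step_arm([
  [-228,-215,80,0,0,-1.25,65],
  [-228,-215,80,0,0,-1.25,65],
  [-228,-215,80,0,0,-1.25,65],
  [-228,-215,80,0,0,-1.25,65],
  [-228,-215,80,0,0,-1.25,65],
  [-228,-215,80,0,0,-1.25,65],
  [-228,-215,80,0,0,-1.25,65],
  [-228,-215,110,0,0,-1.25,65],
])

```text
clock: 0.9
tcp_pos: [0.4131, 0.3059, 0.1227]
orientation: [-1.123, 2.93, -0.001]
contact_force: [0.0, 0.5, 0.3]
grip_width: 0.0649
gripper_force: 0.0
```

Request:
step_arm([
  [0,0,0,0,0,0,65],
  [0,0,0,0,0,0,65],
  [0,0,0,0,0,0,65],
  [0,0,0,0,0,0,65],
])

```text
clock: 1.3
tcp_pos: [0.4099, 0.3107, 0.1224]
orientation: [-1.124, 2.932, 0.001]
contact_force: [0.2, 0.4, -0.8]
grip_width: 0.0649
gripper_force: 0.0
```

```bash
python3 - <<'E'
from h import *
print(go(.4095,.309,.010,43)); print(go(.592,.284,.10,90))
f=grab('side'); save('side1.png',f['image'][90:210,140:360],3.5); print(r.get_obs()['joints'])
E
```

```text
(array([  2.,  -1., 112.]), array([ 0.   ,  0.002, -0.018]))
(array([-118., -142.,   23.]), array([-0.001,  0.002, -0.838]))
[-0.64468433  0.35976515 -0.15098426  2.02941088  0.07734854  0.75595715
  1.46116079]
```

View pics/side1.png

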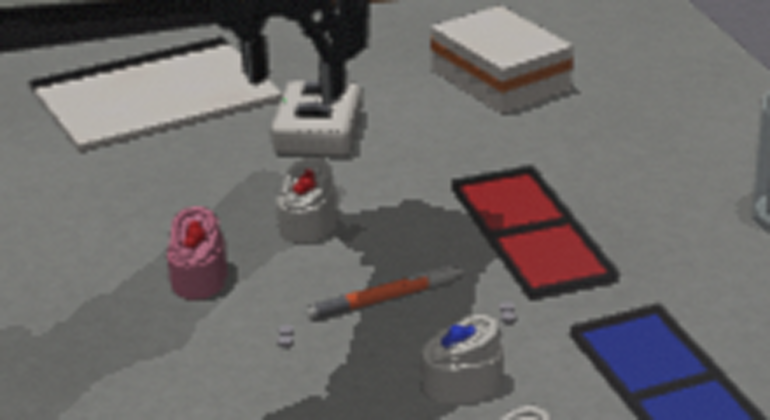

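The side crop shows the gripper over the red ear at crop (305,200), and the pink decoy at (197,250) stands clear of it. I'll lower and grip.

Request:
step_arm([
  [2,-1,30,0,0,0,65],
  [2,-1,60,0,0,0,65],
  [2,-1,85,0,0,0,65],
  [2,-1,103,0,0,0,65],
  [2,-1,112,0,0,0,65],
  [2,-1,112,0,0,0,65],
  [2,-1,112,0,0,0,35],
  [2,-1,112,0,0,0,35],
], grip_force=30)

```text
clock: 2.15
tcp_pos: [0.4096, 0.3081, 0.0106]
orientation: [-1.125, 2.931, 0.001]
contact_force: [0.8, 0.3, -1.0]
grip_width: 0.0427
gripper_force: 29.9
```

Request:
step_arm([
  [0,0,0,0,0,0,35],
  [0,0,0,0,0,0,35],
  [0,0,0,0,0,0,35],
  [0,0,-10,0,0,0,35],
  [0,0,-30,0,0,0,35],
  [0,0,-60,0,0,0,35],
  [0,0,-80,0,0,0,35],
  [0,0,-80,0,0,0,35],
])

```text
clock: 2.95
tcp_pos: [0.4105, 0.3086, 0.0926]
orientation: [-1.123, 2.928, 0.003]
contact_force: [-0.3, 0.0, -0.6]
grip_width: 0.0426
gripper_force: 30.0
```

```bash
python3 - <<'E'
from h import *
print(go(.592,.284,.09,91)); 
f=grab('side'); save('side2.png',f['image'][60:210,140:360],3.5)
E
```

```text
(array([-118., -140.,    3.]), array([-0.003,  0.005, -0.856]))
```

View pics/side2.png

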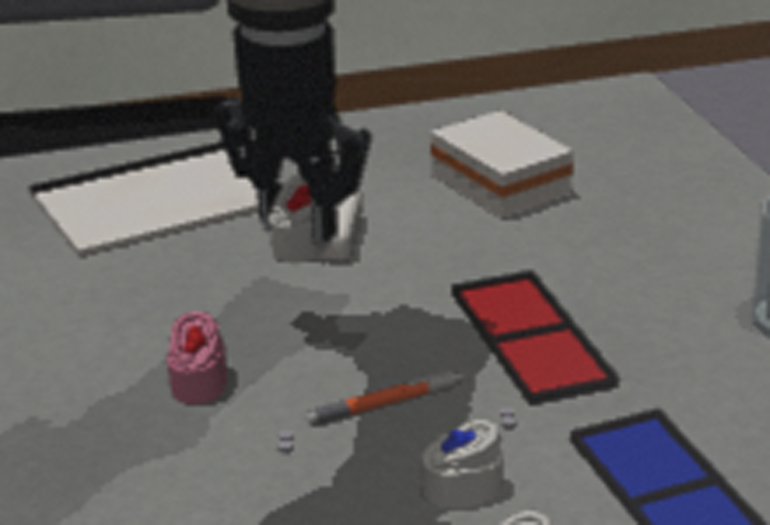

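The ear is held upright between the fingers at crop (300,200). I'll carry it to the left red bay.

Request:
step_arm([
  [-30,-35,3,0,0,-0.15,35],
  [-60,-70,3,0,0,-0.3,35],
  [-90,-105,3,0,0,-0.44,35],
  [-112,-133,3,0,0,-0.58,35],
  [-118,-140,3,0,0,-0.72,35],
  [-118,-140,3,0,0,-0.856,35],
  [-118,-140,3,0,0,-0.856,35],
  [-118,-140,3,0,0,-0.856,35],
])

```text
clock: 3.8
tcp_pos: [0.5893, 0.2819, 0.0853]
orientation: [2.236, -2.204, -0.002]
contact_force: [-1.2, -0.7, -1.1]
grip_width: 0.042
gripper_force: 30.0
```

```bash
python3 - <<'E'
from h import *
print(go(.589,.284,.0155,91),r.get_obs()['tcp_pos']); 
E
```

```text
(array([-2.,  0., 70.]), array([ 0.002, -0.   , -0.003])) [0.58934496 0.28194842 0.08530046]
```

Request:
step_arm([
  [-1,0,25,0,0,0,35],
  [-1,0,45,0,0,0,35],
  [-1,0,58,0,0,0,35],
  [-1,0,66,0,0,0,35],
  [-1,0,69,0,0,0,35],
  [-1,0,69,0,0,0,35],
  [-1,0,69,0,0,0,35],
])

```text
clock: 4.5
tcp_pos: [0.5907, 0.2836, 0.0181]
orientation: [-2.24, 2.201, -0.001]
contact_force: [-0.1, -0.4, -0.2]
grip_width: 0.0423
gripper_force: 30.1
```

Request:
step_arm([
  [0,0,0,0,0,0,46],
  [0,0,0,0,0,0,58],
  [0,0,0,0,0,0,60],
  [0,0,-15,0,0,0,60],
  [0,0,-50,0,0,0,60],
  [0,0,-95,0,0,0,60],
  [0,0,-110,0,0,0,60],
])

```text
clock: 5.2
tcp_pos: [0.5926, 0.2849, 0.1334]
orientation: [-2.236, 2.196, -0.003]
contact_force: [-0.3, 0.3, 0.8]
grip_width: 0.06
gripper_force: 0.0
```

```bash
python3 - <<'E'
from h import *
print(go(.462,.057,.12,-7),r.get_obs()['joints'].round(2)); 
E
```

```text
(array([226., 135.,  12.]), array([-0.009, -0.002, -1.431])) [-0.31  0.57 -0.33  1.67  0.22  0.93  2.44]
```

Request:
step_arm([
  [40,24,0,0,0,0.15,62],
  [80,48,0,0,0,0.3,62],
  [120,72,0,0,0,0.45,62],
  [160,96,4,0,0,0.6,62],
  [200,120,8,0,0,0.75,62],
  [226,135,12,0,0,0.9,62],
  [226,135,12,0,0,1.05,62],
  [226,135,12,0,0,1.19,62],
])

```text
clock: 6.0
tcp_pos: [0.4589, 0.0537, 0.1161]
orientation: [-0.61, 3.081, -0.0]
contact_force: [-0.0, 0.1, 0.6]
grip_width: 0.0622
gripper_force: 0.0
```

Request:
step_arm([
  [0,0,0,0,0,0.14,62],
  [0,0,0,0,0,0.28,62],
  [0,0,0,0,0,0.42,62],
  [0,0,0,0,0,0.52,62],
  [0,0,0,0,0,0.52,62],
  [0,0,0,0,0,0.52,62],
])

```text
clock: 6.6
tcp_pos: [0.4594, 0.055, 0.1157]
orientation: [0.185, 3.136, 0.001]
contact_force: [0.1, 0.8, 0.3]
grip_width: 0.0619
gripper_force: 0.0
```

```bash
python3 - <<'E'
from h import *
print(go(.462,.057,.010,-7),r.get_obs()['joints'].round(2))
f=grab('top'); save('top3.png',f['image'][110:260,100:430],2.4)
E
```

```text
(array([ -2.,   2., 106.]), array([0.   , 0.001, 0.004])) [-0.29  0.29  0.04  2.16 -0.02  0.69  1.22]
```

View pics/top3.png

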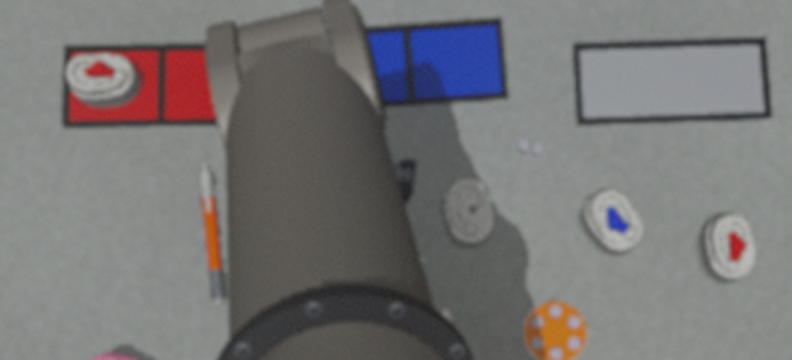

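Red ear sits inside the left red bay at crop (100,75). I'll lower onto the left blue ear.

Request:
step_arm([
  [-2,2,30,0,0,0,62],
  [-2,2,60,0,0,0,62],
  [-2,2,85,0,0,0,62],
  [-2,2,100,0,0,0,62],
  [-2,2,106,0,0,0,62],
  [-2,2,106,0,0,0,62],
  [-2,2,106,0,0,0,35],
  [-2,2,106,0,0,0,35],
], grip_force=30)

```text
clock: 7.45
tcp_pos: [0.4623, 0.0567, 0.0103]
orientation: [0.19, 3.134, 0.001]
contact_force: [-0.2, -0.3, -0.8]
grip_width: 0.0418
gripper_force: 30.1
```

Request:
step_arm([
  [0,0,0,0,0,0,35],
  [0,0,0,0,0,0,35],
  [0,0,0,0,0,0,35],
  [0,0,-10,0,0,0,35],
  [0,0,-30,0,0,0,35],
  [0,0,-60,0,0,0,35],
  [0,0,-80,0,0,0,35],
  [0,0,-80,0,0,0,35],
])

```text
clock: 8.25
tcp_pos: [0.4635, 0.057, 0.0923]
orientation: [0.19, 3.13, 0.003]
contact_force: [0.3, 0.2, -1.4]
grip_width: 0.0422
gripper_force: 30.2
```

```bash
python3 - <<'E'
from h import *
print(go(.607,.043,.09,93.4)); 
E
```

```text
(array([-144.,    3.,    3.]), array([0.006, 0.003, 1.39 ]))
```

Request:
step_arm([
  [-35,1,3,0,0,0.15,35],
  [-70,2,3,0,0,0.3,35],
  [-105,3,3,0,0,0.45,35],
  [-135,3,3,0,0,0.6,35],
  [-144,3,3,0,0,0.75,35],
  [-144,3,3,0,0,0.9,35],
  [-144,3,3,0,0,1.04,35],
  [-144,3,3,0,0,1.18,35],
])

```text
clock: 9.05
tcp_pos: [0.6042, 0.0421, 0.0855]
orientation: [-1.909, -2.494, 0.002]
contact_force: [-0.0, -0.4, -0.6]
grip_width: 0.0421
gripper_force: 30.4
```

Request:
step_arm([
  [0,0,0,0,0,0.12,35],
  [0,0,0,0,0,0.21,35],
  [0,0,0,0,0,0.21,35],
  [0,0,0,0,0,0.21,35],
])

```text
clock: 9.45
tcp_pos: [0.6044, 0.0422, 0.0858]
orientation: [-2.151, -2.289, 0.001]
contact_force: [-0.4, 0.4, 0.1]
grip_width: 0.0421
gripper_force: 30.3
```

```bash
python3 - <<'E'
from h import *
print(go(.607,.043,.0155,93.4),r.get_obs()['joints'].round(2)); 
E
```

```text
(array([ 1.,  3., 70.]), array([-0.001,  0.   ,  0.003])) [-0.47  0.56  0.4   1.86 -0.3   0.77  0.16]
```

Request:
step_arm([
  [1,2,25,0,0,0,35],
  [1,2,45,0,0,0,35],
  [1,2,60,0,0,0,35],
  [1,2,68,0,0,0,35],
  [1,2,70,0,0,0,35],
  [1,2,70,0,0,0,35],
  [1,2,70,0,0,0,35],
  [1,2,70,0,0,0,35],
])

```text
clock: 10.25
tcp_pos: [0.6074, 0.0433, 0.0171]
orientation: [2.154, 2.286, 0.002]
contact_force: [-0.9, 0.4, -0.7]
grip_width: 0.0419
gripper_force: 30.3
```

Request:
step_arm([
  [0,0,0,0,0,0,46],
  [0,0,0,0,0,0,58],
  [0,0,0,0,0,0,60],
  [0,0,-15,0,0,0,60],
  [0,0,-50,0,0,0,60],
  [0,0,-95,0,0,0,60],
  [0,0,-110,0,0,0,60],
])

```text
clock: 10.95
tcp_pos: [0.6094, 0.043, 0.1316]
orientation: [2.152, 2.283, 0.009]
contact_force: [0.3, 0.6, 0.4]
grip_width: 0.06
gripper_force: 0.0
```

```bash
python3 - <<'E'
from h import *
print(go(.449,-.1925,.12,41),r.get_obs()['joints'].round(2)); 
E
```

```text
(array([-226., -174.,   10.]), array([ 0.006, -0.004,  0.914])) [-0.49  0.51  0.43  1.83 -0.27  0.85  0.13]
```

Request:
step_arm([
  [-38,-29,0,0,0,0.15,62],
  [-76,-58,0,0,0,0.3,62],
  [-114,-87,0,0,0,0.45,62],
  [-152,-117,5,0,0,0.6,62],
  [-190,-146,10,0,0,0.75,62],
  [-220,-170,10,0,0,0.88,62],
  [-226,-174,10,0,0,0.914,62],
  [-226,-174,10,0,0,0.914,62],
])

```text
clock: 11.75
tcp_pos: [0.446, -0.1938, 0.1169]
orientation: [2.944, 1.097, 0.001]
contact_force: [0.8, -0.2, -0.4]
grip_width: 0.0618
gripper_force: 0.0
```

Request:
step_arm([
  [0,0,0,0,0,0,62],
  [0,0,0,0,0,0,62],
  [0,0,0,0,0,0,62],
])

```text
clock: 12.05
tcp_pos: [0.4475, -0.1915, 0.1163]
orientation: [-2.94, -1.106, -0.001]
contact_force: [-0.3, -0.4, 0.6]
grip_width: 0.0617
gripper_force: 0.0
```

```bash
python3 - <<'E'
from h import *
print(go(.449,-.1925,.010,41),r.get_obs()['joints'].round(2)); 
E
```

```text
(array([  0.,   2., 106.]), array([-0.   , -0.   ,  0.004])) [-0.3   0.4   0.71  2.14 -0.39  0.73 -0.18]
```

Request:
step_arm([
  [0,2,30,0,0,0,64],
  [0,2,60,0,0,0,64],
  [0,2,85,0,0,0,64],
  [0,2,100,0,0,0,64],
  [0,2,106,0,0,0,64],
  [0,2,106,0,0,0,64],
  [0,2,106,0,0,0,35],
  [0,2,106,0,0,0,35],
], grip_force=30)

```text
clock: 12.85
tcp_pos: [0.4488, -0.1944, 0.0113]
orientation: [2.941, 1.101, 0.003]
contact_force: [0.2, 0.8, -0.9]
grip_width: 0.0419
gripper_force: 30.4
```

Request:
step_arm([
  [0,0,0,0,0,0,35],
  [0,0,0,0,0,0,35],
  [0,0,0,0,0,0,35],
  [0,0,-10,0,0,0,35],
  [0,0,-30,0,0,0,35],
  [0,0,-60,0,0,0,35],
  [0,0,-95,0,0,0,35],
  [0,0,-95,0,0,0,35],
])

```text
clock: 13.65
tcp_pos: [0.4502, -0.1953, 0.1092]
orientation: [2.939, 1.1, 0.009]
contact_force: [0.6, -0.1, -1.5]
grip_width: 0.042
gripper_force: 30.7
```

```bash
python3 - <<'E'
from h import *
print(go(.613,-.0485,.10,93.4)); 
E
```

```text
(array([219.,  -4.,  10.]), array([ 0.007, -0.002, -0.914]))
```

Request:
step_arm([
  [38,-1,3,0,0,-0.15,35],
  [76,-2,5,0,0,-0.3,35],
  [114,-3,5,0,0,-0.45,35],
  [152,-3,5,0,0,-0.6,35],
  [190,-4,5,0,0,-0.75,35],
  [214,-4,8,0,0,-0.88,35],
  [219,-4,10,0,0,-0.914,35],
  [219,-4,10,0,0,-0.914,35],
])

```text
clock: 14.45
tcp_pos: [0.6099, -0.0469, 0.0945]
orientation: [-2.153, -2.286, 0.001]
contact_force: [-0.9, -1.1, -0.7]
grip_width: 0.0419
gripper_force: 30.7
```

Request:
step_arm([
  [0,0,0,0,0,0,35],
  [0,0,0,0,0,0,35],
  [0,0,0,0,0,0,35],
])

```text
clock: 14.75
tcp_pos: [0.6098, -0.0484, 0.0955]
orientation: [2.157, 2.284, -0.001]
contact_force: [0.1, 0.1, -0.8]
grip_width: 0.0419
gripper_force: 30.7
```

```bash
python3 - <<'E'
from h import *
print(go(.613,-.0485,.0155,93.4),r.get_obs()['joints'].round(2)); 
E
```

```text
(array([-0.,  3., 80.]), array([-0.   ,  0.   , -0.002])) [-0.33  0.56  0.41  1.85 -0.3   0.8   0.3 ]
```

Request:
step_arm([
  [0,3,30,0,0,0,35],
  [0,3,55,0,0,0,35],
  [0,3,70,0,0,0,35],
  [0,3,78,0,0,0,35],
  [0,3,80,0,0,0,35],
  [0,3,80,0,0,0,35],
  [0,3,80,0,0,0,35],
  [0,3,80,0,0,0,35],
])

```text
clock: 15.55
tcp_pos: [0.6141, -0.0471, 0.016]
orientation: [2.153, 2.286, 0.002]
contact_force: [-0.6, 0.6, 0.4]
grip_width: 0.0416
gripper_force: 30.3
```

Request:
step_arm([
  [0,0,0,0,0,0,46],
  [0,0,0,0,0,0,58],
  [0,0,0,0,0,0,60],
  [0,0,-15,0,0,0,60],
  [0,0,-50,0,0,0,60],
  [0,0,-95,0,0,0,60],
  [0,0,-110,0,0,0,60],
])

```text
clock: 16.25
tcp_pos: [0.616, -0.0479, 0.1307]
orientation: [2.152, 2.282, 0.008]
contact_force: [1.5, 0.1, 0.4]
grip_width: 0.06
gripper_force: 0.0
```

```bash
python3 - <<'E'
from h import *
print(go(.424,-.3005,.12,14),r.get_obs()['joints'].round(2)); 
E
```

```text
(array([-241., -207.,    9.]), array([ 0.006, -0.005,  1.385])) [-0.34  0.52  0.44  1.82 -0.28  0.86  0.28]
```

Request:
step_arm([
  [-34,-29,0,0,0,0.15,64],
  [-68,-58,0,0,0,0.3,64],
  [-102,-87,0,0,0,0.45,64],
  [-136,-117,5,0,0,0.6,64],
  [-170,-146,9,0,0,0.75,64],
  [-204,-175,9,0,0,0.9,64],
  [-235,-202,9,0,0,1.05,64],
  [-241,-207,9,0,0,1.19,64],
])

```text
clock: 17.05
tcp_pos: [0.4173, -0.3044, 0.1175]
orientation: [3.069, 0.665, 0.0]
contact_force: [0.4, -0.1, 0.5]
grip_width: 0.0642
gripper_force: 0.0
```

Request:
step_arm([
  [0,0,0,0,0,0.14,64],
  [0,0,0,0,0,0.2,64],
  [0,0,0,0,0,0.2,64],
  [0,0,0,0,0,0.2,64],
])

```text
clock: 17.45
tcp_pos: [0.4213, -0.3, 0.1166]
orientation: [-3.118, -0.38, -0.001]
contact_force: [-0.1, 0.1, 0.7]
grip_width: 0.0637
gripper_force: 0.0
```

```bash
python3 - <<'E'
from h import *
print(go(.424,-.3005,.010,14),r.get_obs()['joints'].round(2)); 
E
```

```text
(array([  2.,   1., 107.]), array([-0.   , -0.   , -0.002])) [-0.14  0.49  0.83  2.07 -0.51  0.79 -0.33]
```

Request:
step_arm([
  [2,1,30,0,0,0,64],
  [2,1,60,0,0,0,64],
  [2,1,85,0,0,0,64],
  [2,1,101,0,0,0,64],
  [2,1,107,0,0,0,64],
  [2,1,107,0,0,0,64],
  [2,1,107,0,0,0,35],
  [2,1,107,0,0,0,35],
], grip_force=30)

```text
clock: 18.25
tcp_pos: [0.424, -0.3011, 0.0105]
orientation: [3.118, 0.377, 0.003]
contact_force: [-0.6, -0.2, -0.2]
grip_width: 0.0424
gripper_force: 30.4
```

Request:
step_arm([
  [0,0,0,0,0,0,35],
  [0,0,0,0,0,0,35],
  [0,0,0,0,0,0,35],
  [0,0,-10,0,0,0,35],
  [0,0,-40,0,0,0,35],
  [0,0,-80,0,0,0,35],
  [0,0,-110,0,0,0,35],
  [0,0,-120,0,0,0,35],
])

```text
clock: 19.05
tcp_pos: [0.4245, -0.3016, 0.1326]
orientation: [3.117, 0.376, 0.007]
contact_force: [0.6, -0.0, -0.7]
grip_width: 0.042
gripper_force: 30.7
```

```bash
python3 - <<'E'
from h import *
print(go(.591,.1915,.13,91),r.get_obs()['joints'].round(2)); 
E
```

```text
(array([ 279., -439.,    2.]), array([ 5.000e-03, -1.000e-03, -1.348e+00])) [-0.17  0.47  0.86  2.06 -0.49  0.82 -0.35]
```

Request:
step_arm([
  [17,-27,0,0,0,-0.1,35],
  [36,-56,0,0,0,-0.2,35],
  [56,-88,0,0,0,-0.3,35],
  [76,-120,0,0,0,-0.4,35],
  [96,-151,0,0,0,-0.5,35],
  [116,-183,0,0,0,-0.6,35],
  [136,-214,0,0,0,-0.7,35],
  [156,-246,0,0,0,-0.8,35],
])

```text
clock: 19.85
tcp_pos: [0.5161, -0.023, 0.1292]
orientation: [-2.722, -1.567, 0.001]
contact_force: [0.7, 0.2, -0.7]
grip_width: 0.042
gripper_force: 30.8
```

```bash
python3 - <<'E'
from h import *
print(go(.591,.1915,.13,91),r.get_obs()['joints'].round(2)); 
E
```

```text
(array([223., -43.,  -1.]), array([-0.001,  0.   , -0.544])) [-0.59  0.41  0.64  2.06 -0.34  0.78 -0.27]
```

Request:
step_arm([
  [32,-6,0,0,0,-0.1,35],
  [64,-12,0,0,0,-0.2,35],
  [96,-18,0,0,0,-0.3,35],
  [128,-25,0,0,0,-0.4,35],
  [160,-31,0,0,0,-0.5,35],
  [190,-37,0,0,0,-0.544,35],
  [215,-41,0,0,0,-0.544,35],
  [223,-43,0,0,0,-0.544,35],
])

```text
clock: 20.65
tcp_pos: [0.5918, 0.1931, 0.1287]
orientation: [-2.201, -2.24, -0.001]
contact_force: [0.3, 0.5, -0.5]
grip_width: 0.0422
gripper_force: 30.7
```

Request:
step_arm([
  [0,0,10,0,0,0,35],
  [0,0,25,0,0,0,35],
  [0,0,25,0,0,0,35],
  [0,0,25,0,0,0,35],
])

```text
clock: 21.05
tcp_pos: [0.5912, 0.1877, 0.1034]
orientation: [-2.208, -2.234, 0.004]
contact_force: [-0.3, -0.9, -1.3]
grip_width: 0.042
gripper_force: 30.7
```

```bash
python3 - <<'E'
from h import *
print(go(.591,.1915,.0155,91),r.get_obs()['joints'].round(2)); 
E
```

```text
(array([ 4.,  0., 88.]), array([-0.002,  0.001, -0.006])) [-0.73  0.57  0.44  1.82 -0.32  0.83 -0.12]
```

Request:
step_arm([
  [3,0,30,0,0,0,35],
  [3,0,58,0,0,0,35],
  [3,0,76,0,0,0,35],
  [3,0,85,0,0,0,35],
  [3,0,88,0,0,0,35],
  [3,0,88,0,0,0,35],
  [3,0,88,0,0,0,35],
  [3,0,88,0,0,0,35],
])

```text
clock: 21.85
tcp_pos: [0.5926, 0.1928, 0.0174]
orientation: [2.206, 2.236, 0.003]
contact_force: [-0.4, 0.0, -0.6]
grip_width: 0.0423
gripper_force: 30.7
```

Request:
step_arm([
  [0,0,0,0,0,0,46],
  [0,0,0,0,0,0,58],
  [0,0,0,0,0,0,60],
  [0,0,-15,0,0,0,60],
  [0,0,-50,0,0,0,60],
  [0,0,-95,0,0,0,60],
  [0,0,-110,0,0,0,60],
])

```text
clock: 22.55
tcp_pos: [0.5946, 0.1928, 0.1317]
orientation: [2.205, 2.234, 0.01]
contact_force: [0.6, 0.2, 0.5]
grip_width: 0.0601
gripper_force: 0.0
```

```bash
python3 - <<'E'
from h import *
f=load('top') # before pen handling; refine pen from picture
print(go(.447,.184,.10,8),r.get_obs()['joints'].round(2)); 
f=grab('side'); save('side4.png',f['image'][130:260,200:400],4)
E
```

```text
(array([  -7., -148.,   31.]), array([ 0.004, -0.007,  1.444])) [-0.75  0.53  0.46  1.8  -0.3   0.87 -0.14]
```

View pics/side4.png

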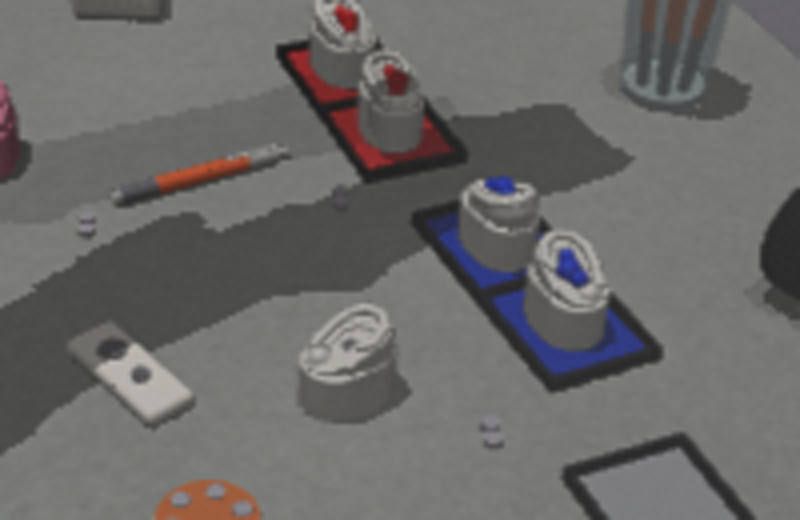

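Side crop: all four ears stand inside their bays, with the red pair at (340,50) and (390,105) and the blue pair at (500,225) and (567,290). The plain ear at (345,365) hasn't moved. Pen next.

```bash
python3 - <<'E'
from h import *
f=load('top'); K=f['mtx'];R=cv2.Rodrigues(f['rvec'])[0];t=np.ravel(f['tvec']);C=-R.T@t
Q=[]
for u,v in[(186.2,179.8),(191.4,235)]:
    d=R.T@np.linalg.inv(K)@[u,v,1]; P=C+d*(.0065-C[2])/d[2]; Q.append(P); print(P.round(4))
e=Q[0]-Q[1]; print('mid',(Q[0]+Q[1])/2,np.degrees(np.arctan2(e[1],e[0])),np.linalg.norm(e))
E
```

```text
[0.5076 0.1897 0.0065]
[0.3798 0.1743 0.0065]
mid [0.44367199 0.18199714 0.0065    ] 6.829594259855298 0.1287160163385433
```

Request:
step_arm([
  [0,-20,0,0,0,0.15,40],
  [-1,-45,0,0,0,0.3,40],
  [-2,-75,0,0,0,0.45,40],
  [-3,-105,0,0,0,0.6,40],
  [-5,-130,10,0,0,0.75,40],
  [-7,-145,20,0,0,0.9,40],
  [-7,-148,30,0,0,1.05,40],
  [-7,-148,30,0,0,1.19,40],
])

```text
clock: 23.4
tcp_pos: [0.4421, 0.1834, 0.0955]
orientation: [-3.082, -0.607, 0.004]
contact_force: [-0.3, 0.1, 0.8]
grip_width: 0.0404
gripper_force: 0.0
```

Request:
step_arm([
  [0,0,0,0,0,0.14,40],
  [0,0,0,0,0,0.26,40],
  [0,0,0,0,0,0.26,40],
  [0,0,0,0,0,0.26,40],
])

```text
clock: 23.8
tcp_pos: [0.4439, 0.1836, 0.0964]
orientation: [3.134, 0.216, -0.0]
contact_force: [-0.3, 0.4, -0.4]
grip_width: 0.0401
gripper_force: 0.0
```

```bash
python3 - <<'E'
from h import *
print(go(.446,.1835,.005,7),r.get_obs()['joints'].round(2)); 
E
```

```text
(array([ 2.,  0., 91.]), array([0.   , 0.   , 0.016])) [-1.19  0.48  0.84  2.17 -0.55  0.72 -1.41]
```

Request:
step_arm([
  [1,1,30,0,0,0.016,40],
  [1,1,60,0,0,0.016,40],
  [1,1,78,0,0,0.016,40],
  [1,1,86,0,0,0.016,40],
  [1,1,89,0,0,0.016,40],
  [1,1,89,0,0,0.016,30],
  [1,1,89,0,0,0.016,22],
  [1,1,89,0,0,0.016,18],
], grip_force=25)

```text
clock: 24.6
tcp_pos: [0.4457, 0.1831, 0.008]
orientation: [-3.135, -0.186, -0.002]
contact_force: [0.5, 0.3, -0.0]
grip_width: 0.0178
gripper_force: 0.0
```

```bash
python3 - <<'E'
from h import *
f=grab('side'); save('side5.png',f['image'][125:205,195:295],7)
E
```

```text
(no output)
```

View pics/side5.png

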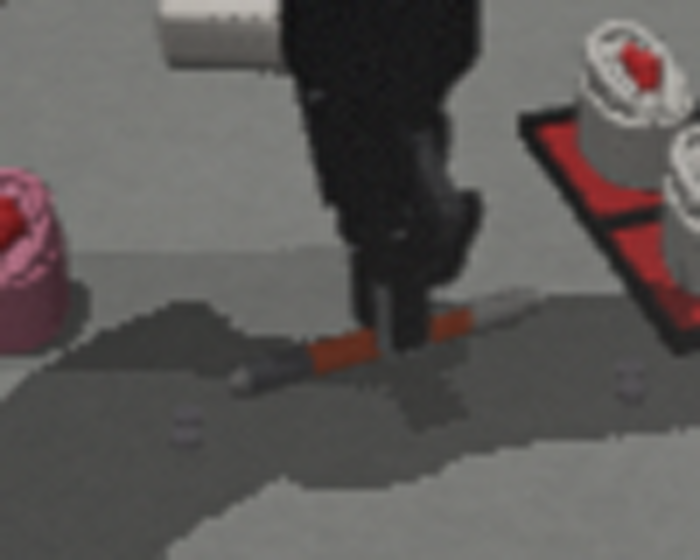

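The fingers straddle the pen's middle at crop (395,340), with the tips close to the desk. I'll go down 3 mm more and close.

Request:
step_arm([
  [0,0,3,0,0,0,18],
  [0,0,3,0,0,0,18],
  [0,0,3,0,0,0,14],
  [0,0,3,0,0,0,8],
  [0,0,3,0,0,0,8],
  [0,0,3,0,0,0,8],
  [0,0,3,0,0,0,8],
], grip_force=25)

```text
clock: 25.35
tcp_pos: [0.4452, 0.1827, 0.0044]
orientation: [-3.136, -0.186, 0.0]
contact_force: [-0.1, 0.2, 2.6]
grip_width: 0.0123
gripper_force: 26.3
```

Request:
step_arm([
  [0,0,-5,0,0,0,8],
  [0,0,-20,0,0,0,8],
  [0,0,-50,0,0,0,8],
  [0,0,-85,0,0,0,8],
  [0,0,-115,0,0,0,8],
  [0,0,-125,0,0,0,8],
  [0,0,-125,0,0,0,8],
])

```text
clock: 26.05
tcp_pos: [0.4458, 0.1833, 0.1303]
orientation: [-3.134, -0.187, -0.003]
contact_force: [-0.3, 0.9, -0.3]
grip_width: 0.0121
gripper_force: 25.9
```

```bash
python3 - <<'E'
from h import *
print(go(.594,-.259,.13,91.1),r.get_obs()['joints'].round(2)); 
f=grab('side'); save('side6.png',f['image'][85:205,165:315],5)
E
```

```text
(array([ 95., 457.,  -0.]), array([ 0.   , -0.003, -1.471])) [-1.25  0.43  0.92  2.15 -0.49  0.79 -1.47]
```

View pics/side6.png

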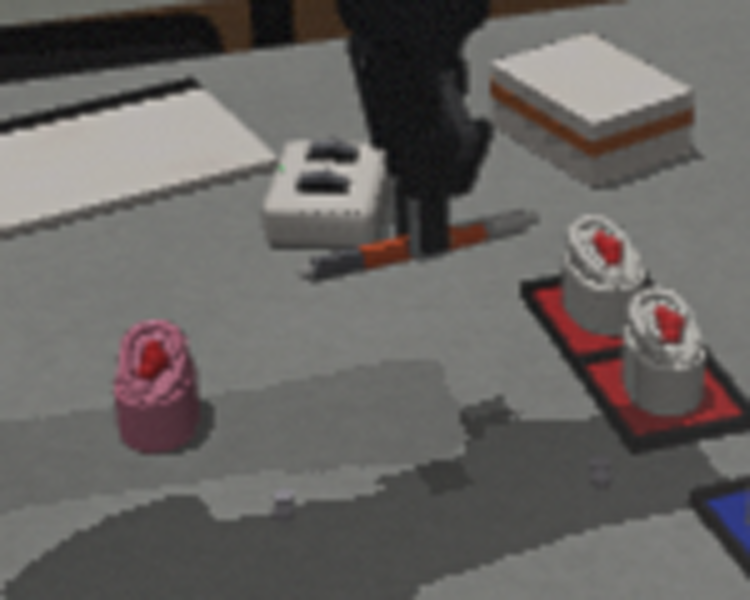

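The pen is gripped at its middle and looks level at crop (425,245). Now to the grey tray.

Request:
step_arm([
  [5,25,0,0,0,-0.08,8],
  [11,54,0,0,0,-0.17,8],
  [17,84,0,0,0,-0.26,8],
  [24,114,0,0,0,-0.36,8],
  [30,144,0,0,0,-0.46,8],
  [36,174,0,0,0,-0.56,8],
  [42,204,0,0,0,-0.66,8],
  [49,234,0,0,0,-0.76,8],
])

```text
clock: 26.9
tcp_pos: [0.5205, -0.0449, 0.1274]
orientation: [-2.839, -1.341, 0.004]
contact_force: [0.3, -0.1, -0.3]
grip_width: 0.012
gripper_force: 25.9
```

```bash
python3 - <<'E'
from h import *
print(go(.594,-.259,.13,91.1),r.get_obs()['joints'].round(2)); 
E
```

```text
(array([-119.,  193.,   -3.]), array([-0.003,  0.001, -0.707])) [-0.57  0.43  0.68  2.05 -0.38  0.79 -0.35]
```

Request:
step_arm([
  [-16,26,-1,0,0,-0.1,8],
  [-32,52,-2,0,0,-0.2,8],
  [-48,78,-3,0,0,-0.3,8],
  [-64,104,-3,0,0,-0.4,8],
  [-80,130,-3,0,0,-0.5,8],
  [-96,156,-3,0,0,-0.6,8],
  [-111,180,-3,0,0,-0.68,8],
  [-119,193,-3,0,0,-0.707,8],
])

```text
clock: 27.7
tcp_pos: [0.593, -0.2613, 0.13]
orientation: [-2.204, -2.236, 0.002]
contact_force: [1.0, -0.5, -0.3]
grip_width: 0.0124
gripper_force: 25.9
```

Request:
step_arm([
  [0,0,10,0,0,0,8],
  [0,0,30,0,0,0,8],
  [0,0,50,0,0,0,8],
  [0,0,60,0,0,0,8],
  [0,0,60,0,0,0,8],
  [0,0,60,0,0,0,8],
])

```text
clock: 28.3
tcp_pos: [0.594, -0.2581, 0.072]
orientation: [-2.204, -2.237, 0.0]
contact_force: [1.0, 0.3, -0.5]
grip_width: 0.0118
gripper_force: 25.9
```

```bash
python3 - <<'E'
from h import *
print(go(.594,-.259,.0095,91.1),r.get_obs()['joints'].round(2)); 
f=grab('side'); save('side7.png',f['image'][200:340,310:490],4.2)
E
```

```text
(array([-1.,  0., 63.]), array([-0.001, -0.   , -0.004])) [ 0.01  0.65  0.43  1.77 -0.36  0.81  0.63]
```

View pics/side7.png

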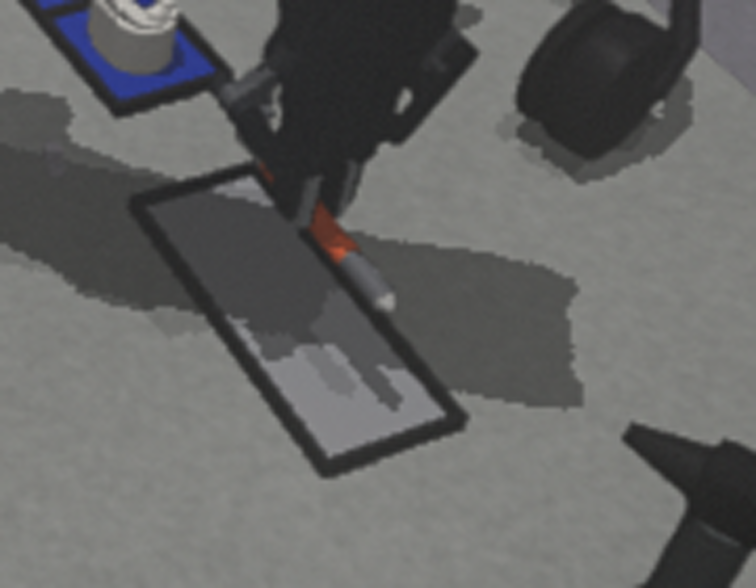

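The pen is held parallel above the grey tray, crop (350,250). I'll lower it slowly.

Request:
step_arm([
  [-1,0,20,0,0,0,8],
  [-1,0,38,0,0,0,8],
  [-1,0,50,0,0,0,8],
  [-1,0,57,0,0,0,8],
  [-1,0,60,0,0,0,8],
  [-1,0,62,0,0,0,8],
  [-1,0,62,0,0,0,8],
  [-1,0,62,0,0,0,8],
])

```text
clock: 29.15
tcp_pos: [0.5944, -0.2599, 0.0108]
orientation: [2.205, 2.237, 0.001]
contact_force: [0.6, 0.2, 0.0]
grip_width: 0.0117
gripper_force: 25.9
```

Request:
step_arm([
  [0,0,1,0,0,0,8],
  [0,0,2,0,0,0,8],
  [0,0,2,0,0,0,8],
  [0,0,2,0,0,0,14],
  [0,0,2,0,0,0,18],
  [0,0,2,0,0,0,24],
  [0,0,2,0,0,0,24],
])

```text
clock: 29.85
tcp_pos: [0.594, -0.2597, 0.0083]
orientation: [-2.205, -2.238, -0.0]
contact_force: [-0.0, -0.9, 0.6]
grip_width: 0.0238
gripper_force: 0.0
```

Request:
step_arm([
  [0,0,-10,0,0,0,24],
  [0,0,-40,0,0,0,24],
  [0,0,-80,0,0,0,24],
  [0,0,-120,0,0,0,24],
  [120,0,-140,0,0,0,24],
  [160,0,-150,0,0,0,24],
  [160,0,-150,0,0,0,24],
  [160,0,-150,0,0,0,24],
])

```text
clock: 30.65
tcp_pos: [0.5928, -0.0924, 0.1597]
orientation: [-2.195, -2.245, -0.006]
contact_force: [0.5, -0.2, -0.5]
grip_width: 0.0239
gripper_force: 0.0
```

```bash
python3 - <<'E'
from h import *
f=grab('side'); save('side8.png',f['image'][120:340,200:480],2.8)
f=grab('top'); save('top8.png',f['image'][90:270,90:440],2.2)
W=world(f);print(r.get_obs()['tcp_pos'])
E
```

```text
[ 0.59245274 -0.09648401  0.15927315]
```

View pics/side8.png

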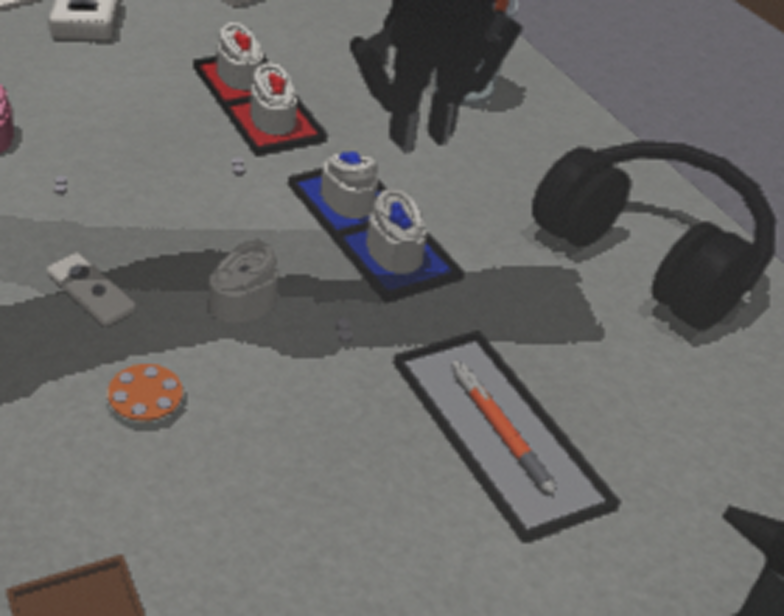

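View pics/top8.png

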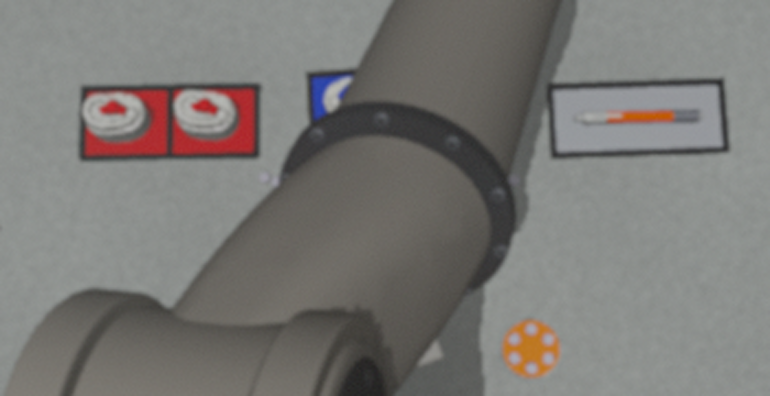

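The pen lies centred and flat in the grey tray (side 505,428; top 637,117). All four ears stand in their bays: red at side (240,55) and (274,98), blue at (350,182) and (397,230). The plain ear at (243,282) is in place and the gripper is clear, so I'll hand in.

```bash
python3 -c "
from bench import r
print(r.hand_in())"
```

```text
the job is handed in; nothing more can be done
None
```

I put all four coloured ears in their matching bays, laid the pen flat in the grey-lined tray, left the plain ear where it stood, and handed the job in at about 31 s; the hand-in gave no verdict.

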